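# Slide a primed engine cover onto the spraying pedestal

### The arm

A 6-joint arm with a two-finger parallel gripper is mounted at the origin on the work surface. World frame = base frame: x ahead of the robot, y to its left, z up, the work surface at z = 0. Lengths are in m, angles in rad, forces in N, time in s.
With the tool pointing down it reaches from about 0.375 to 0.9 m from the base axis. Payload 3.1 kg.
Tool frame: the origin (TCP) lies at the very end of the fingers, on their centre line; the grasp point (between the pads) lies 19 mm behind it; z points along the fingers, y is the line along which they close (so a half turn about z gives the same grasp; the last joint's range is limited). The gripper opens to 87 mm and grips with 3 to 60 N. Pads are 19 mm wide; open, the fingers measure 117 mm over their backs; the gripper's body (75 mm by 190 mm) begins 51 mm behind the grasp point.
Start: joints at [-1.474, 0.527, 1.433, -0, 1.181, -0.178], TCP at [0.17, -0.601, 0.202] pointing down, gripper open.
Joint ranges: [-3.08, 3.08], [-0.75, 2.2], [0.22, 2.44], [-1.43, 4.57], [0, 2.65], [-2.85, 2.85]. Speed limits (rad/s): [2.79, 2.79, 3.14, 3.14, 3.14, 3.14].

### API

Orientations are given as a unit quaternion [x, y, z, w].
In Python, from rig import robot gives the robot as it stands. The module is installed in compiled form; this text tells all that it offers.
- The arm moves only by the tool servo_tool, never from a script. Its argument "rows" is one flat list of numbers, 5 for each row, row after row: the closure, from -1 (fully open) to 1 (shut), so that 0 is half open, then the shift along the tool's x, y, z in m, then the turn about the tool's z in degrees. A call has 1 to 5 rows; each row shifts and turns the commanded pose from where the row before left it, along the tool's axes as they then stand; what a row does not reach is not made up. A row lasts 1/12 s, in which the tool goes at most 41.7 mm and 7.16 degrees, less where a joint would pass 70% of its speed; a pose out of reach is approached as far as the arm can. A call with a gripper value outside its range is refused whole. The fingers move at their own pace and stop on an object; "newtons" is the grip in N (left out, the last holds). Time passes only in rows, so rows that do not move let the fingers close. It gives the time, the measured TCP pose, the force, the opening and the grip force at its end, in the units of the state.
- robot.get_obs(): the state, without advancing time (a new reading comes with each control period).
- robot.camera(name): name is "scene" or "top"; returns a dict with "pixels" (420x560x3 uint8, red, green, blue), "intrinsics" (3x3 intrinsics, pixels), "rvec" (rotation vector, rad) and "tvec" (3), from world to camera coordinates, as OpenCV has them. Camera axes: x right, y down, z forward; pixel columns grow to the right and rows downward; lengths in m; the calibration is good to about 2 mm. A picture is of the moment at which its call begins. There is no depth.
- robot.hand_in(): hands the job in; it is judged then, once.
Trained networks look in a picture, given as the dict that the camera call returned (one of the last four; its "shot" number tells which), for a name from the list of things; names that differ only in an ending like _2 or _b are one class to them, and where a whole thing is asked for, a point or a joint stands for the part that bears it (a point fixed in the world has none). Each returns a list of dicts, best first, with "score" (0 to 1); they miss things now and then, are a little off and sometimes report something else, mostly with a low value. They report only what shows in the picture. A call takes as long as a camera call.
- robot.spot_in(picture, query): "at" ([x, y, z] in m, in world coordinates, good to about 4 mm: the middle of the surface that is visible of it).
- robot.outline_of(picture, query): "region" (420x560 bool, what is visible of it).
- robot.place_of(picture, query): "at" ([x, y, z] in m, in world coordinates, good to about 4 mm: a listed point, or the origin of a listed thing).
The state is a dict: "time": time; "q": joint angles; "joint_velocities": joint speeds; "joint_torque": joint torques, N m; "position": TCP position; "tool_rot": TCP orientation; "ft_force": force on the tool from outside, world axes, zero at the start; "moment": the same for the moment, N m; "grip_width": finger opening in m; "grip_force": force on a finger pad.
Only numpy, scipy, OpenCV 4.12 (cv2) and the standard library are available. Lean on these libraries where they do the work, as an engineer would, in place of code of your own. Each camera call takes 0.05 s, during which the arm holds its last target. There are 200 camera calls.

### The job

Clear the small green-labelled tin off the yellow spraying pedestal and stand it upright in the black tray. Then slide the red-primed engine cover off the steel plate, across the gap, onto the pedestal without lifting or tipping it: leave it lying flat and centred there to within a centimetre, clear of the plate. Leave the other things on the bench where they are.

Things in the scene. Friction and masses are not known exactly. Their poses are not given: they have to be found in the camera images.
- tin_mid (a point): Small upright metal tin with a green label, diameter 52 mm, height 85 mm, about 0.25 kg, loose. The point is on its axis, half-way up; z is its axis. It starts standing on the pedestal (not always centred).
- tray_in (a point): Open black plastic tray, fixed to the bench, outside 200 (x) x 140 (y) x 24 mm high, walls and floor 5 mm. The point is the centre of its inner floor, x along its length. Either on the robot's left or right.
- tray_free (a point): Same tray and axes: a point on the inner floor, 45 mm from the tray's centre along +x, in the middle of the empty half, with room for the tin. The other half (about -55 mm along x) holds the red-capped jar (diameter 48, height 75 mm).
- jar: Red-capped jar (diameter 48, height 75 mm) standing loose in the other half of the tray; leave it. Origin: centre of its underside.
- cover_mid (a point): Round engine cover, red-oxide primer, diameter 110 mm, about 0.6 kg, loose, with a flat underside. Its vertical round rim is 24 mm high; a flat boss of diameter 62 mm in the middle brings it to 32 mm. The point is on its axis, 12 mm above its underside (half-way up the rim); z is its axis. It starts lying on the steel plate. Too wide to pinch across; push it by its rim.
- plate_top (a point): Horizontal steel plate on blue legs, part of a stand fixed to the bench, 200 (x) x 170 (y) mm, top 65 mm above the bench. The point is the centre of its top; x points along its length to the pedestal. Its edge facing the pedestal is 100 mm along +x; between that edge and the rim of the pedestal is an open gap of 42 mm.
- pedestal_top (a point): Yellow round pedestal of the same stand, top flat, diameter 60 mm, 64 mm above the bench (1 mm below the plate). The point is the centre of its top, 172 mm from the plate's centre along the stand's x (72 mm beyond the plate's edge); axes as the plate's.
- spray: Bystander: blue and white spray can with red cap, diameter 52, height 168 mm. Origin: centre of its underside.
- putty: Bystander: wide jar with blue lid, diameter 84, height 70 mm. Origin: centre of its underside.
- tape: Bystander: yellow tape roll lying flat, diameter 96, height 24 mm. Origin: centre of its underside.
- wrench: Bystander: wrench 170 mm long lying flat. Origin near its middle, on the underside.
- sander: Bystander: cork sanding block 100 x 60 x 35 mm. Origin: centre of its underside.
- tin: The same tin; origin: centre of its underside.
- cover: The same engine cover; origin: centre of its underside.

How it is judged:
On the way, in this order (a step that is already met when the one before it is completed fails the run):
1. the tin stands upright in the tray, released (x of tin_mid in the frame of tray_in between -0.075 and 0.075 m and y of tin_mid in the frame of tray_in between -0.045 and 0.045 m and z of tin_mid in the frame of tray_in between 0.036 and 0.049 m and angle between tin_mid's own z axis and vertical below 0.15 rad and contact force between the fingers and tin below 0.2 N), for 0.2 s.
2. the cover lies flat on the pedestal, centred within 15 mm, clear of the plate (horizontal distance between cover_mid and pedestal_top below 0.015 m and z of cover_mid in the frame of pedestal_top between 0.006 and 0.018 m and angle between cover_mid's own z axis and vertical below 0.08 rad), for 0.2 s.
At the end, for the whole second after the job is handed in: The tin stands upright (within 8 degrees) on the tray's floor, released; the cover lies flat (within 4 degrees) on the pedestal top with its axis within 15 mm of the pedestal's axis, hence clear of the plate; both at rest (all of step 1 and all of step 2 and linear speed of each of cover, tin below 0.02 m/s); the robot touches nothing.
It fails at once if the cover is lifted off the plate or pedestal (its centre more than 15 mm above its sliding height) (z of cover_mid in the frame of plate_top above 0.027 m).
It fails at once if the cover falls off the stand or tips more than 17 degrees (z of cover_mid in the frame of plate_top below -0.01 m or angle between cover_mid's own z axis and vertical above 0.3 rad).
It fails at once if the tin is tipped more than 35 degrees (angle between tin_mid's own z axis and vertical above 0.6 rad).
It fails at once if a bystander (jar, spray can, putty jar, tape, wrench or sanding block) is moved more than 40 mm (distance of any of jar, spray, putty, tape, wrench, sander from where it was at the start of the episode above 0.04 m).
It fails at once if a standing jar or can is knocked over (angle between any of jar, spray, putty's own z axis and vertical above 0.5 rad).
It also fails if it takes over 56 s, if anything falls off the work surface, if the arm or the gripper's body presses on something with over 40 N, if the wrist force passes 120 N, or if a joint passes its speed limit or range.

## Working session

There is one attempt and no reset: what is moved stays moved. The work goes in short steps, Python scripts to look and compute and a tool call to move; the robot and the scene stay as the last step left them, time stands still between calls to the robot, and variables do not carry over. Pictures are saved under pics/ and viewed, at most 10 in all, crops included, and the job is handed in when it is done.

Besides the shell and the picture viewer there is one more tool, called as name(argument=value, ...) on one line, values as JSON. servo_tool: Moves the arm, as the interface text tells. Its arguments: {"type":"object","properties":{"rows":{"type":"array","items":{"type":"number"}},"newtons":{"type":"number"}},"required":["rows"]}

```bash
mkdir -p pics
python3 - <<'E'
from rig import robot
import cv2,numpy as np
o=robot.get_obs();print(o['time'],o['position'],o['tool_rot'],o['grip_width'])
for c in("scene","top"):
    p=robot.camera(c);cv2.imwrite(f'pics/{c}0.png',p['pixels'][:,:,::-1])
    R=cv2.Rodrigues(np.array(p['rvec']))[0];print(c,'cam',-R.T@np.array(p['tvec']).ravel())
    for n in "tin_mid tray_in tray_free jar cover_mid plate_top pedestal_top spray putty tape wrench sander".split():
        r=robot.place_of(p,n);print(n,[(np.round(d['at'],3).tolist(),round(d['score'],2)) for d in r[:2]])
E
```

```text
0.0 [ 0.17015221 -0.60058018  0.20075137] [ 9.90502941e-01  1.37487152e-01  3.18398059e-05 -1.09854699e-03] 0.08709782224817732
scene cam [1.30293112 0.51897921 0.86151013]
tin_mid [([0.468, 0.045, 0.103], 0.76)]
tray_in [([0.506, 0.348, 0.004], 0.7)]
tray_free [([0.549, 0.344, 0.004], 0.75)]
jar [([0.455, 0.359, 0.006], 0.71)]
cover_mid [([0.62, -0.058, 0.078], 0.91)]
plate_top [([0.621, -0.041, 0.066], 0.85)]
pedestal_top [([0.463, 0.042, 0.064], 0.63)]
spray []
putty [([0.72, 0.26, -0.001], 0.88), ([0.319, 0.196, -0.001], 0.67)]
tape [([0.313, -0.172, -0.001], 0.81), ([0.618, -0.061, 0.066], 0.5)]
wrench [([0.782, 0.054, -0.002], 0.61), ([0.72, 0.258, -0.003], 0.18)]
sander [([0.321, 0.194, 0.001], 0.67), ([0.618, -0.06, 0.082], 0.52)]
top cam [0.4622015  0.02291816 1.30080868]
tin_mid [([0.469, 0.048, 0.102], 0.59)]
tray_in [([0.508, 0.348, 0.003], 0.75)]
tray_free [([0.548, 0.344, 0.004], 0.66), ([0.718, 0.261, 0.0], 0.37)]
jar [([0.449, 0.36, 0.002], 0.73)]
cover_mid [([0.619, -0.059, 0.074], 0.71)]
plate_top [([0.623, -0.039, 0.066], 0.93), ([0.51, 0.347, 0.002], 0.44)]
pedestal_top [([0.467, 0.044, 0.066], 0.93)]
spray [([0.723, -0.306, -0.003], 0.74)]
putty [([0.717, 0.26, -0.001], 0.56), ([0.469, 0.043, 0.063], 0.53)]
tape [([0.313, -0.181, 0.002], 0.94), ([0.721, -0.312, -0.001], 0.35)]
wrench [([0.785, 0.056, 0.006], 0.95)]
sander [([0.319, 0.193, -0.001], 0.78)]
```

View pics/scene0.png

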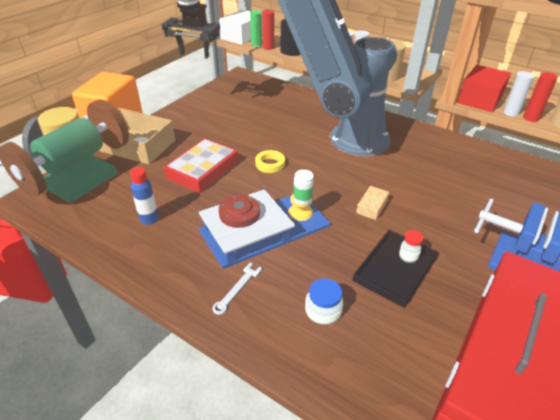

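View pics/top0.png

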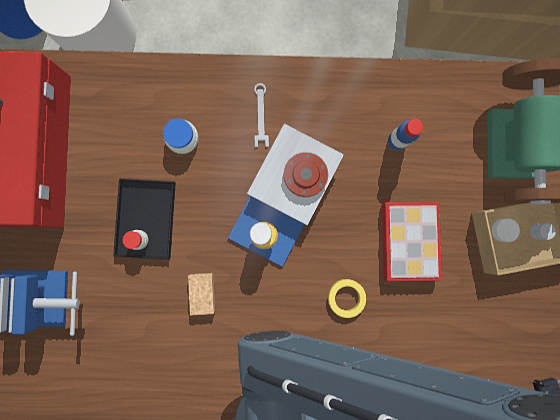

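The views agree with the reported positions. In the top view, the tin is on the pedestal at about (263,235), the cover is on the plate at (305,173), and the free half of the tray is at about (148,205). I'll use one yaw of 152° (tool x pointing from plate to pedestal) for all moves, so I turn first.

servo_tool(rows=[-1, 0, 0, 0, -7, -1, 0, 0, 0, -7, -1, 0, 0, 0, -7, -1, 0, 0, 0, -7, -1, 0, 0, 0, -7], newtons=20)

```text
time: 1.72
position: [0.1702, -0.6013, 0.2017]
tool_rot: [0.902, 0.432, 0.0, -0.0]
ft_force: [0.1, -0.1, -0.3]
grip_width: 0.0872
grip_force: 0.0
```

servo_tool(rows=[-1, 0, 0, 0, -7, -1, 0, 0, 0, -7, -1, 0, 0, 0, -7, -1, 0, 0, 0, -7, -1, 0, 0, 0, -7])

```text
time: 2.13
position: [0.1702, -0.6014, 0.2017]
tool_rot: [0.73, 0.683, 0.0, -0.0]
ft_force: [0.4, 0.3, 0.1]
grip_width: 0.0872
grip_force: 0.0
```

servo_tool(rows=[-1, 0, 0, 0, -7, -1, 0, 0, 0, -7, -1, 0, 0, 0, -7, -1, 0, 0, 0, -7, -1, 0, 0, 0, -7])

```text
time: 2.55
position: [0.1702, -0.6013, 0.2017]
tool_rot: [0.491, 0.871, 0.0, -0.0]
ft_force: [-0.1, 0.4, -0.2]
grip_width: 0.087
grip_force: 0.0
```

servo_tool(rows=[-1, 0, 0, 0, -7, -1, 0, 0, 0, -7, -1, 0, 0, 0, -7, -1, 0, 0, 0, -7, -1, 0, 0, 0, 0])

```text
time: 2.97
position: [0.1702, -0.6014, 0.2017]
tool_rot: [0.268, 0.963, -0.0, -0.0]
ft_force: [0.2, -0.8, 0.2]
grip_width: 0.087
grip_force: 0.0
```

servo_tool(rows=[-1, 0, 0, 0, -3.2, -1, 0.002, 0.04, 0, 0, -1, 0.002, 0.04, 0, 0, -1, 0.002, 0.04, 0, 0, -1, 0.002, 0.04, 0, 0])

```text
time: 3.38
position: [0.2386, -0.4548, 0.2017]
tool_rot: [0.244, 0.97, 0.0, 0.0]
ft_force: [0.9, 0.3, 1.2]
grip_width: 0.0872
grip_force: 0.0
```

servo_tool(rows=[-1, 0.002, 0.04, 0, 0, -1, 0.002, 0.04, 0, 0, -1, 0.002, 0.04, 0, 0, -1, 0.002, 0.04, 0, 0, -1, 0.002, 0.04, 0, 0])

```text
time: 3.8
position: [0.3238, -0.2734, 0.202]
tool_rot: [0.244, 0.97, -0.0, 0.0]
ft_force: [1.4, -0.8, 0.6]
grip_width: 0.087
grip_force: 0.0
```

servo_tool(rows=[-1, 0.002, 0.04, 0, 0, -1, 0.002, 0.04, 0, 0, -1, 0.002, 0.04, 0, 0, -1, 0.002, 0.04, 0, 0, -1, 0.002, 0.04, 0, 0])

```text
time: 4.22
position: [0.4091, -0.092, 0.2022]
tool_rot: [0.244, 0.97, -0.0, 0.001]
ft_force: [0.1, 0.1, -0.1]
grip_width: 0.0869
grip_force: 0.0
```

servo_tool(rows=[-1, 0.002, 0.04, 0, 0, -1, 0.002, 0.04, 0, 0, -1, 0.002, 0.04, 0, 0, -1, 0.002, 0.03, 0, 0, -1, 0, 0, 0, 0])

```text
time: 4.63
position: [0.4741, 0.0469, 0.2022]
tool_rot: [0.241, 0.971, 0.001, 0.001]
ft_force: [0.6, -0.7, -0.5]
grip_width: 0.087
grip_force: 0.0
```

servo_tool(rows=[-1, 0, 0, 0, 0, -1, 0, 0, 0, 0])

```text
time: 4.8
position: [0.4712, 0.0422, 0.2016]
tool_rot: [0.242, 0.97, -0.0, -0.0]
ft_force: [0.0, 0.2, -0.1]
grip_width: 0.0872
grip_force: 0.0
```

servo_tool(rows=[-1, 0.004, 0.002, 0.02, 0, -1, 0, 0, 0.03, 0, -1, 0, 0, 0.03, 0, -1, 0, 0, 0.026, 0, -1, 0, 0, 0, 0])

```text
time: 5.22
position: [0.4651, 0.0448, 0.0922]
tool_rot: [0.244, 0.97, -0.001, -0.005]
ft_force: [-0.9, 0.2, -0.0]
grip_width: 0.0872
grip_force: 0.0
```

servo_tool(rows=[-0.2, 0, 0, 0, 0, 0, 0, 0, 0, 0, 0.4, 0, 0, 0, 0, 0.4, 0, 0, 0, 0, 0.4, 0, 0, 0, 0])

```text
time: 5.63
position: [0.4701, 0.0459, 0.0971]
tool_rot: [0.242, 0.97, 0.0, 0.001]
ft_force: [-0.3, 0.6, -0.2]
grip_width: 0.0616
grip_force: 0.0
```

servo_tool(rows=[0.4, 0, 0, 0, 0, 0.4, 0, 0, 0, 0])

```text
time: 5.8
position: [0.4698, 0.0462, 0.0965]
tool_rot: [0.242, 0.97, 0.0, 0.001]
ft_force: [0.4, -0.3, 3.8]
grip_width: 0.0512
grip_force: 20.0
```

servo_tool(rows=[0.4, 0, 0, -0.01, 0, 0.4, 0, 0, -0.02, 0, 0.4, 0, 0, -0.025, 0, 0.4, 0, 0, -0.02, 0, 0.4, 0.004, 0.015, 0, 0])

```text
time: 6.22
position: [0.4748, 0.0597, 0.1741]
tool_rot: [0.243, 0.97, -0.0, 0.003]
ft_force: [1.5, -0.2, -1.5]
grip_width: 0.0511
grip_force: 20.0
```

servo_tool(rows=[0.4, 0.007, 0.03, 0, 0, 0.4, 0.007, 0.03, 0, 0, 0.4, 0.007, 0.03, 0, 0, 0.4, 0.007, 0.03, 0, 0, 0.4, 0.007, 0.03, 0, 0])

```text
time: 6.63
position: [0.5117, 0.2115, 0.1705]
tool_rot: [0.242, 0.97, -0.0, -0.0]
ft_force: [1.3, 0.1, -2.9]
grip_width: 0.0509
grip_force: 20.0
```

servo_tool(rows=[0.4, 0.007, 0.03, 0, 0, 0.4, 0.007, 0.03, 0, 0, 0.4, 0.007, 0.03, 0, 0, 0.4, 0.007, 0.03, 0, 0, 0.4, 0.003, 0.015, 0, 0])

```text
time: 7.05
position: [0.5482, 0.3475, 0.1702]
tool_rot: [0.241, 0.971, 0.001, -0.0]
ft_force: [0.2, 0.6, -2.7]
grip_width: 0.0511
grip_force: 20.0
```

servo_tool(rows=[0.4, 0, 0, 0, 0, 0.4, 0, 0, 0, 0, 0.4, 0, 0, 0, 0, 0.4, 0, 0, 0, 0])

```text
time: 7.38
position: [0.5475, 0.3425, 0.1704]
tool_rot: [0.242, 0.97, -0.001, -0.001]
ft_force: [-0.3, -0.0, -1.1]
grip_width: 0.0519
grip_force: 20.0
```

Run:
```python
from rig import robot
import cv2,numpy as np
print(robot.get_obs()['position'])
for c in("scene","top"):
    p=robot.camera(c);cv2.imwrite(f'pics/{c}1.png',p['pixels'][:,:,::-1])
    for n in "tin_mid tray_free tray_in pedestal_top cover_mid plate_top".split():
        r=robot.place_of(p,n);print(n,[(np.round(d['at'],4).tolist(),round(d['score'],2)) for d in r[:2]])
```

```text
[0.54746063 0.34254327 0.17041532]
tin_mid [([0.5484, 0.3413, 0.1809], 0.91)]
tray_free [([0.5483, 0.3406, 0.0062], 0.56)]
tray_in [([0.5028, 0.3487, 0.0041], 0.92)]
pedestal_top [([0.4641, 0.0409, 0.0643], 0.93)]
cover_mid [([0.6168, -0.0595, 0.0775], 0.57)]
plate_top [([0.6204, -0.041, 0.0656], 0.58)]
tin_mid [([0.624, -0.0371, 0.0645], 0.57)]
tray_free [([0.5527, 0.3437, 0.0044], 0.8), ([0.6173, -0.0616, 0.0747], 0.74)]
tray_in [([0.5098, 0.3478, -0.0], 0.74), ([0.3136, -0.1764, 0.0018], 0.44)]
pedestal_top [([0.4694, 0.0412, 0.0657], 0.8)]
cover_mid [([0.6151, -0.0606, 0.075], 0.71)]
plate_top [([0.6225, -0.0378, 0.0654], 0.72), ([0.5074, 0.3482, 0.0007], 0.31)]
```

servo_tool(rows=[0.4, 0, 0, 0.025, 0, 0.4, 0, 0, 0.035, 0, 0.4, 0, 0, 0.035, 0, 0.4, 0, 0, 0.02, 0, 0.4, 0, 0, 0.01, 0])

```text
time: 8.5
position: [0.5458, 0.3429, 0.0421]
tool_rot: [0.242, 0.97, -0.002, -0.003]
ft_force: [0.0, 0.4, -1.8]
grip_width: 0.0513
grip_force: 20.0
```

servo_tool(rows=[0.4, 0, 0, 0.004, 0, 0.4, 0, 0, 0.002, 0, 0.4, 0, 0, 0.001, 0, 0.4, 0, 0, 0, 0, 0.4, 0, 0, 0, 0])

```text
time: 8.92
position: [0.5493, 0.3444, 0.0404]
tool_rot: [0.242, 0.97, 0.001, 0.001]
ft_force: [-0.5, -0.7, -1.5]
grip_width: 0.0512
grip_force: 20.0
```

servo_tool(rows=[0.4, 0, 0, 0.001, 0, 0.4, 0, 0, 0, 0, 0.4, 0, 0, 0, 0])

```text
time: 9.17
position: [0.5484, 0.344, 0.0383]
tool_rot: [0.242, 0.97, 0.0, 0.0]
ft_force: [-0.1, 0.4, -2.3]
grip_width: 0.051
grip_force: 20.0
```

servo_tool(rows=[0.4, 0, 0, 0.001, 0, 0.4, 0, 0, 0, 0, 0.4, 0, 0, 0, 0])

```text
time: 9.42
position: [0.5486, 0.344, 0.0375]
tool_rot: [0.242, 0.97, 0.0, 0.0]
ft_force: [-0.3, 0.6, 3.8]
grip_width: 0.0515
grip_force: 20.0
```

The tin has touched the tray floor (force +3.8 N), so I release and rise.

servo_tool(rows=[0, 0, 0, 0, 0, -0.5, 0, 0, 0, 0, -1, 0, 0, 0, 0, -1, 0, 0, 0, 0, -1, 0, 0, 0, 0])

```text
time: 9.83
position: [0.548, 0.3437, 0.0363]
tool_rot: [0.242, 0.97, -0.0, -0.0]
ft_force: [-0.1, -0.7, -0.4]
grip_width: 0.0699
grip_force: 0.0
```

servo_tool(rows=[-1, 0, 0, 0, 0, -1, 0, 0, -0.01, 0, -1, 0, 0, -0.03, 0, -1, 0, 0, -0.04, 0, -1, 0, 0, -0.04, 0])

```text
time: 10.25
position: [0.5472, 0.3434, 0.1575]
tool_rot: [0.242, 0.97, -0.001, -0.001]
ft_force: [1.0, -0.3, -0.5]
grip_width: 0.0863
grip_force: 0.0
```

servo_tool(rows=[-1, 0, 0, -0.03, 0, -1, 0, 0, -0.02, 0, -1, 0, 0, 0, 0])

```text
time: 10.5
position: [0.5515, 0.3454, 0.2137]
tool_rot: [0.242, 0.97, 0.004, 0.005]
ft_force: [0.5, 0.6, 1.1]
grip_width: 0.0869
grip_force: 0.0
```

```bash
cat > m.py <<'E'
from rig import robot
import cv2,numpy as np
def look(names,tag=None):
    print(robot.get_obs()['time'],np.round(robot.get_obs()['position'],4))
    for c in("scene","top"):
        p=robot.camera(c)
        if tag: cv2.imwrite(f'pics/{c}{tag}.png',p['pixels'][:,:,::-1])
        for n in names.split():
            r=robot.place_of(p,n);print(n,[(np.round(d['at'],4).tolist(),round(d['score'],2)) for d in r[:2]])
E
python3 - <<'E'
from m import *
look("tin_mid jar pedestal_top cover_mid plate_top","2")
E
```

```text
10.5 [0.5515 0.3454 0.2137]
tin_mid [([0.5477, 0.3426, 0.044], 0.84)]
jar [([0.4512, 0.3611, 0.0067], 0.98)]
pedestal_top [([0.468, 0.0378, 0.0612], 0.92)]
cover_mid [([0.6205, -0.0605, 0.0783], 0.91), ([0.5042, 0.3465, 0.0047], 0.74)]
plate_top [([0.6205, -0.0382, 0.0678], 0.79)]
tin_mid [([0.3127, -0.1771, -0.0026], 0.56)]
jar [([0.4506, 0.3604, 0.0012], 0.67)]
pedestal_top [([0.4687, 0.0405, 0.0655], 0.76), ([0.7173, 0.2604, 0.0022], 0.23)]
cover_mid [([0.6195, -0.0599, 0.0763], 0.6)]
plate_top [([0.6211, -0.0379, 0.0633], 0.96), ([0.6226, -0.0623, 0.0679], 0.45)]
```

View pics/scene2.png

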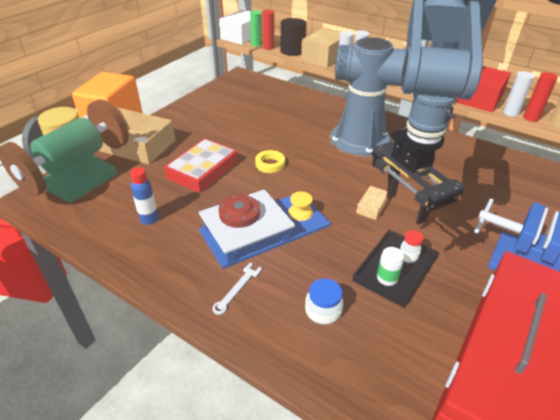

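View pics/top2.png

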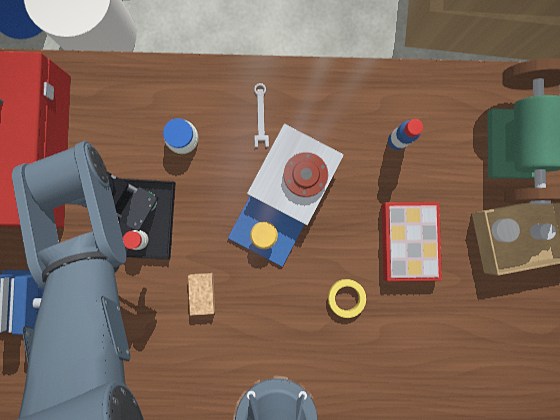

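The tin is standing in the free half of the tray (scene view, 391,266), and the pedestal is clear (top view, 264,235). Next I refine the cover and pedestal centres from the pixels.

```bash
cat >> m.py <<'E'
def ray(p,uv,z):
    R=cv2.Rodrigues(np.array(p['rvec'],float))[0];t=np.array(p['tvec'],float).ravel()
    d=R.T@np.linalg.inv(np.array(p['intrinsics']))@np.array([uv[0],uv[1],1.]);c=-R.T@t
    return (c+d*(z-c[2])/d[2])[:2]
def disc(p,hl,hh,smin,roi,z):
    h=cv2.cvtColor(p['pixels'],cv2.COLOR_RGB2HSV);x0,y0,x1,y1=roi
    m=cv2.inRange(h,(hl,smin,60),(hh,255,255));k=np.zeros_like(m);k[y0:y1,x0:x1]=m[y0:y1,x0:x1]
    c=max(cv2.findContours(k,cv2.RETR_EXTERNAL,cv2.CHAIN_APPROX_NONE)[0],key=cv2.contourArea)
    w=np.array([ray(p,u,z) for u in cv2.convexHull(c)[:,0,:]],np.float32)
    e=cv2.fitEllipse(w);return np.round(e[0],4),np.round(e[1],4)
E
python3 - <<'E'
from m import *
p=robot.camera("top")
print('ped',disc(p,18,35,120,(240,215,290,260),.064))
print('cover',disc(p,0,12,80,(275,145,335,205),.089))
p=robot.camera("scene")
print('ped',disc(p,18,35,120,(285,190,318,225),.064))
E
```

```text
ped (array([0.4689, 0.0399]), array([0.0653, 0.0663]))
cover (array([ 0.6188, -0.0602]), array([0.1074, 0.1085]))
ped (array([0.4953, 0.0571]), array([0.0699, 0.1252]))
```

servo_tool(rows=[-1, 0, 0, 0, 5.7, -1, -0.02, -0.017, 0, 0, -1, -0.03, -0.024, 0, 0, -1, -0.03, -0.024, 0, 0, -1, -0.03, -0.024, 0, 0])

```text
time: 11.62
position: [0.5905, 0.2078, 0.2069]
tool_rot: [0.289, 0.957, 0.0, 0.0]
ft_force: [0.7, 0.2, -0.4]
grip_width: 0.0869
grip_force: 0.0
```

servo_tool(rows=[-1, -0.03, -0.024, 0, 0, -1, -0.03, -0.024, 0, 0, -1, -0.03, -0.024, 0, 0, -1, -0.03, -0.024, 0, 0, -1, -0.03, -0.024, 0, 0])

```text
time: 12.03
position: [0.6489, 0.0238, 0.2069]
tool_rot: [0.29, 0.957, 0.0, 0.0]
ft_force: [0.3, -0.8, -0.7]
grip_width: 0.0872
grip_force: 0.0
```

servo_tool(rows=[-1, -0.03, -0.024, 0, 0, -1, -0.03, -0.024, 0, 0, -1, -0.03, -0.024, 0, 0, -1, -0.018, -0.016, 0, 0, -1, 0, 0, 0, 0])

```text
time: 12.45
position: [0.6911, -0.1141, 0.2065]
tool_rot: [0.293, 0.956, -0.001, 0.002]
ft_force: [0.4, 0.2, -0.3]
grip_width: 0.0868
grip_force: 0.0
```

servo_tool(rows=[-1, 0, 0, 0.02, 0, -1, 0, 0, 0.02, 0, -1, 0, 0, 0, 0, -1, 0, 0, 0, 0])

```text
time: 12.78
position: [0.6884, -0.1064, 0.1655]
tool_rot: [0.29, 0.957, 0.0, -0.002]
ft_force: [-0.9, -0.7, -0.5]
grip_width: 0.0867
grip_force: 0.0
```

servo_tool(rows=[-1, 0, 0, 0.025, 0, -1, 0, 0, 0.03, 0, -1, 0, 0, 0.025, 0, -1, 0, 0, 0.01, 0, -1, 0, 0, 0, 0])

```text
time: 13.2
position: [0.6882, -0.1064, 0.0749]
tool_rot: [0.29, 0.957, 0.0, -0.002]
ft_force: [-0.3, -0.3, -0.3]
grip_width: 0.0867
grip_force: 0.0
```

servo_tool(rows=[-1, 0, 0, 0, 0, -1, 0, 0, 0, 0, -1, 0, 0, 0, 0])

```text
time: 13.45
position: [0.6913, -0.1078, 0.0793]
tool_rot: [0.29, 0.957, -0.0, 0.002]
ft_force: [0.2, -0.1, 0.2]
grip_width: 0.0867
grip_force: 0.0
```

Run:
```python
from m import *
look("cover_mid","3")
```

```text
13.45 [ 0.6913 -0.1078  0.0793]
cover_mid [([0.6197, -0.0615, 0.0791], 0.58)]
cover_mid [([0.6189, -0.036, 0.0641], 0.71), ([0.619, -0.0595, 0.0779], 0.61)]
```

View pics/scene3.png

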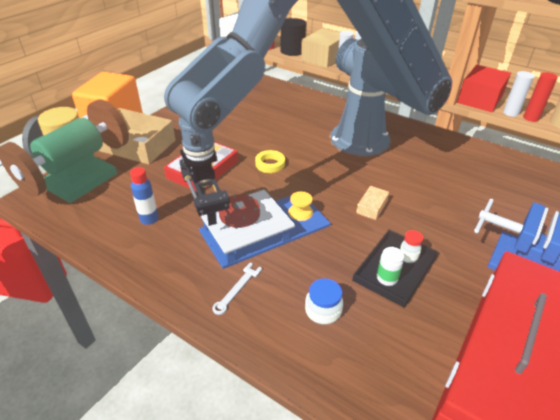

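The fingers (scene view, about 210,205) are behind the cover and clear of it. I lower 4 mm and push forward slowly.

servo_tool(rows=[-1, 0.005, 0, 0.002, 0, -1, 0.01, 0, 0.002, 0, -1, 0.01, 0, 0, 0, -1, 0.005, 0, 0, 0, -1, 0.005, 0, 0, 0])

```text
time: 14.07
position: [0.6598, -0.0875, 0.0727]
tool_rot: [0.29, 0.957, 0.0, -0.0]
ft_force: [-0.0, 0.3, -0.1]
grip_width: 0.087
grip_force: 0.0
```

servo_tool(rows=[-1, 0.004, 0, 0, 0, -1, 0.004, 0, 0, 0, -1, 0.004, 0, 0, 0, -1, 0.004, 0, 0, 0, -1, 0.004, 0, 0, 0])

```text
time: 14.48
position: [0.6437, -0.0768, 0.0728]
tool_rot: [0.29, 0.957, 0.0, 0.0]
ft_force: [0.5, -0.3, 0.2]
grip_width: 0.0872
grip_force: 0.0
```

servo_tool(rows=[-1, 0.004, 0, 0, 0, -1, 0.004, 0, 0, 0, -1, 0.004, 0, 0, 0, -1, 0.004, 0, 0, 0, -1, 0.004, 0, 0, 0])

```text
time: 14.9
position: [0.6268, -0.0656, 0.0728]
tool_rot: [0.29, 0.957, 0.0, 0.0]
ft_force: [-0.8, 0.6, 0.1]
grip_width: 0.0867
grip_force: 0.0
```

Run:
```python
from m import *
look("cover_mid","4")
p=robot.camera("top");print(disc(p,0,12,80,(230,145,335,250),.089))
```

```text
14.9 [ 0.6268 -0.0656  0.0728]
cover_mid [([0.6201, -0.0624, 0.0769], 0.96)]
cover_mid [([0.6206, -0.0615, 0.0784], 0.41)]
(array([0.1684, 0.3993]), array([0.1705, 1.4133]))
```

View pics/top4.png

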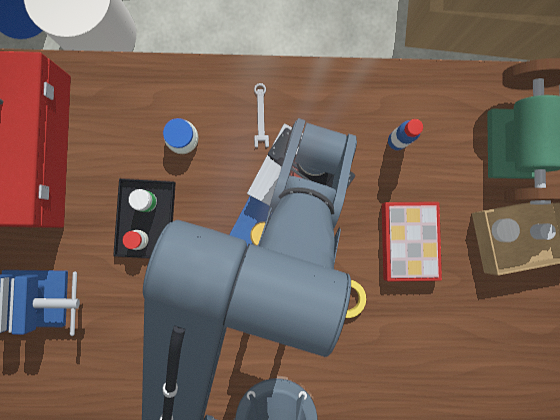

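Run:
```python
import cv2
a=cv2.imread('pics/scene4.png')[150:270,160:350];cv2.imwrite('pics/s4c.png',cv2.resize(a,None,fx=4,fy=4,interpolation=cv2.INTER_CUBIC))
```

```text
(no output)
```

View pics/s4c.png

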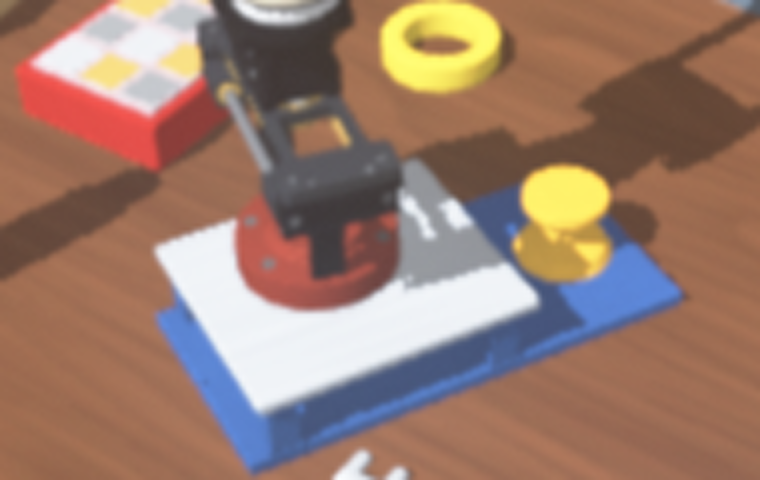

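Run:
```python
from m import *
o=robot.get_obs();print(o['time'],o['position'],o['ft_force'],o['grip_width'],o['q'],o['joint_torque'])
p=robot.camera("scene")
P=np.array(o['position']);y=np.array([.555,.832,0]);x=np.array([-.832,.555,0])
def pr(a): return np.round(cv2.projectPoints(np.array([a]),np.array(p['rvec'],float),np.array(p['tvec'],float),np.array(p['intrinsics']),None)[0].ravel(),1)
for s in(43.5,51,58.5):
  for z in(0,.02): print(s,z,pr(P+y*s/1000+[0,0,z]),pr(P-y*s/1000+[0,0,z]))
for z in(.065,.089): print('rim',[pr(np.array([.619,-.060,z])+.055*d) for d in (x,y,-x,-y)])
```

```text
15.15 [ 0.627423   -0.06593539  0.07284329] [-0.15714143  0.65892411  0.50532253] 0.08739936324761435 [-2.81544857e-01  6.94960902e-01  1.52107418e+00 -6.18789475e-05
  9.25013306e-01 -1.26414986e+00] [ 9.49668302e-02 -4.69743240e+01 -1.33648208e+01 -6.35805030e-03
  9.97109665e-02  2.65202461e-04]
43.5 0 [240.5 222.4] [230.3 202.3]
43.5 0.02 [240.1 216.7] [229.8 196.6]
51 0 [241.5 224.3] [229.4 200.6]
51 0.02 [241.1 218.6] [228.9 195. ]
58.5 0 [242.4 226.1] [228.6 199. ]
58.5 0.02 [242.  220.4] [228.1 193.3]
rim [array([258.4, 208.4]), array([245.9, 226.5]), array([219.3, 218.6]), array([232.8, 201.1])]
rim [array([258.2, 201.6]), array([245.5, 219.7]), array([218.6, 211.8]), array([232.2, 194.4])]
```

The cover has not moved, and the force is about zero. In the crop, the near finger ends at about (242,219) in full-image pixels, which matches a height near 0.09. With the gripper open, the fingertips sit roughly 20 mm above the TCP (linkage gripper), so they passed over the rim. I back off and find the plate by touch behind the cover.

servo_tool(rows=[-1, 0, 0, -0.01, 0, -1, 0, 0, -0.005, 0, -1, -0.01, 0, 0, 0, -1, -0.02, 0, 0, 0, -1, -0.02, 0, 0, 0])

```text
time: 15.62
position: [0.6699, -0.094, 0.0886]
tool_rot: [0.29, 0.957, -0.0, 0.001]
ft_force: [1.5, -0.4, -0.0]
grip_width: 0.0869
grip_force: 0.0
```

servo_tool(rows=[-1, -0.02, 0, 0, 0, -1, 0, 0, 0.01, 0, -1, 0, 0, 0.01, 0, -1, 0, 0, 0, 0, -1, 0, 0, 0, 0])

```text
time: 16.03
position: [0.6829, -0.1035, 0.0658]
tool_rot: [0.29, 0.957, 0.0, -0.003]
ft_force: [0.2, 0.4, 0.8]
grip_width: 0.087
grip_force: 0.0
```

Run:
```python
from m import *
o=robot.get_obs();P=np.array(o['position']);print(P,o['ft_force'])
p=robot.camera("scene")
y=np.array([.555,.832,0])
def pr(a): return cv2.projectPoints(np.array([a]),np.array(p['rvec'],float),np.array(p['tvec'],float),np.array(p['intrinsics']),None)[0].ravel()
x0,y0=160,150
a=cv2.resize(p['pixels'][y0:270,x0:310,::-1],None,fx=5,fy=5,interpolation=cv2.INTER_CUBIC)
for z,c in((0,(0,255,0)),(.01,(255,255,0)),(.02,(255,0,255))):
    u=(pr(P+y*.051+[0,0,z])-[x0,y0]+.5)*5;cv2.circle(a,tuple(int(v) for v in u),3,c,-1)
cv2.imwrite('pics/s5c.png',a)
```

```text
[ 0.68288732 -0.10348892  0.06581728] [0.21325978 0.35150462 0.76117472]
```

View pics/s5c.png

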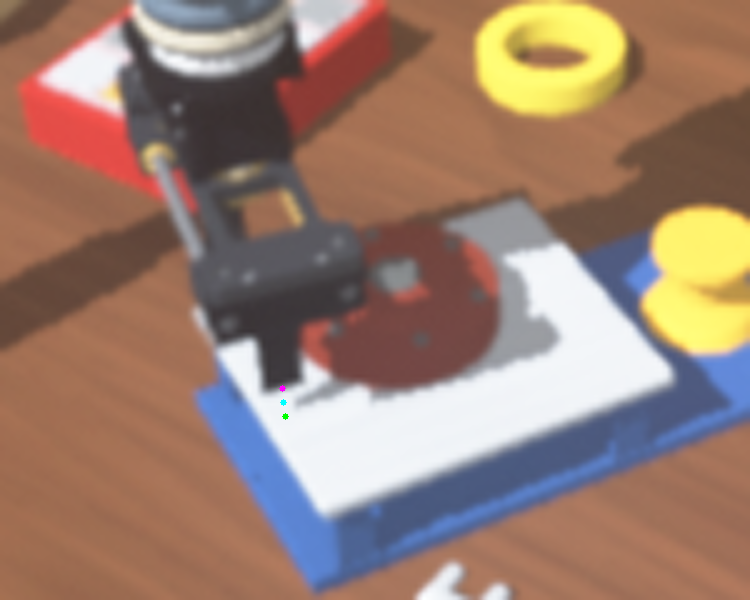

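The magenta mark, at TCP +20 mm, falls right on the fingertip (282,388 in the crop), so the 20 mm offset is confirmed. I lower 15 mm more and push.

servo_tool(rows=[-1, 0, 0, 0.007, 0, -1, 0, 0, 0.006, 0, -1, 0, 0, 0.002, 0, -1, 0, 0, 0, 0, -1, 0, 0, 0, 0])

```text
time: 16.5
position: [0.6852, -0.1045, 0.0525]
tool_rot: [0.29, 0.957, 0.0, -0.0]
ft_force: [0.4, -0.2, -0.3]
grip_width: 0.087
grip_force: 0.0
```

servo_tool(rows=[-1, 0.006, 0, 0, 0, -1, 0.006, 0, 0, 0, -1, 0.005, 0, 0, 0, -1, 0.004, 0, 0, 0, -1, 0.004, 0, 0, 0])

```text
time: 16.92
position: [0.664, -0.0903, 0.053]
tool_rot: [0.29, 0.957, 0.0, -0.0]
ft_force: [0.4, 0.1, 0.4]
grip_width: 0.0868
grip_force: 0.0
```

servo_tool(rows=[-1, 0.004, 0, 0, 0, -1, 0.004, 0, 0, 0, -1, 0.004, 0, 0, 0, -1, 0.004, 0, 0, 0, -1, 0.004, 0, 0, 0])

```text
time: 17.33
position: [0.649, -0.0802, 0.053]
tool_rot: [0.29, 0.957, -0.0, 0.002]
ft_force: [3.0, -0.9, -2.4]
grip_width: 0.0873
grip_force: 1.4
```

Run:
```python
from m import *
look("cover_mid")
```

```text
17.3333 [ 0.649  -0.0802  0.053 ]
cover_mid [([0.6137, -0.0563, 0.0768], 0.75)]
cover_mid []
```

servo_tool(rows=[-1, 0.004, 0, 0, 0, -1, 0.004, 0, 0, 0, -1, 0.004, 0, 0, 0, -1, 0.004, 0, 0, 0, -1, 0.004, 0, 0, 0])

```text
time: 17.95
position: [0.6313, -0.0685, 0.0529]
tool_rot: [0.29, 0.957, -0.0, 0.0]
ft_force: [2.8, -1.5, -0.2]
grip_width: 0.0871
grip_force: 1.6
```

servo_tool(rows=[-1, 0.004, 0, 0, 0, -1, 0.004, 0, 0, 0, -1, 0.004, 0, 0, 0, -1, 0.004, 0, 0, 0, -1, 0.004, 0, 0, 0])

```text
time: 18.37
position: [0.6146, -0.0573, 0.0529]
tool_rot: [0.29, 0.957, 0.0, 0.0]
ft_force: [3.5, -1.7, -0.1]
grip_width: 0.0868
grip_force: 1.7
```

servo_tool(rows=[-1, 0.004, 0, 0, 0, -1, 0.004, 0, 0, 0, -1, 0.004, 0, 0, 0, -1, 0.004, 0, 0, 0, -1, 0.004, 0, 0, 0])

```text
time: 18.78
position: [0.5979, -0.0462, 0.0528]
tool_rot: [0.29, 0.957, -0.0, 0.0]
ft_force: [3.3, -2.0, 0.2]
grip_width: 0.087
grip_force: 1.8
```

Run:
```python
from m import *
look("cover_mid pedestal_top","6")
```

```text
18.7833 [ 0.5979 -0.0462  0.0528]
cover_mid [([0.5615, -0.0195, 0.0781], 0.88)]
pedestal_top [([0.467, 0.0414, 0.0635], 0.59)]
cover_mid [([0.5607, -0.0233, 0.0749], 0.63)]
pedestal_top [([0.4672, 0.0416, 0.0635], 0.6)]
```

servo_tool(rows=[-1, 0.004, 0, 0, 0, -1, 0.004, 0, 0, 0, -1, 0.004, 0, 0, 0, -1, 0.004, 0, 0, 0, -1, 0.004, 0, 0, 0])

```text
time: 19.5
position: [0.5809, -0.0351, 0.0526]
tool_rot: [0.29, 0.957, -0.0, -0.0]
ft_force: [1.5, -2.0, -0.4]
grip_width: 0.087
grip_force: 1.4
```

servo_tool(rows=[-1, 0.004, 0, 0, 0, -1, 0.004, 0, 0, 0, -1, 0.004, 0, 0, 0, -1, 0.004, 0, 0, 0, -1, 0.004, 0, 0, 0])

```text
time: 19.92
position: [0.5653, -0.0243, 0.0531]
tool_rot: [0.29, 0.957, 0.0, 0.001]
ft_force: [3.6, -2.3, 1.7]
grip_width: 0.087
grip_force: 1.8
```

servo_tool(rows=[-1, 0.004, 0, 0, 0, -1, 0.004, 0, 0, 0, -1, 0.004, 0, 0, 0, -1, 0.004, 0, 0, 0, -1, 0.004, 0, 0, 0])

```text
time: 20.33
position: [0.5476, -0.0128, 0.0527]
tool_rot: [0.29, 0.957, -0.0, -0.0]
ft_force: [1.5, -1.7, -0.8]
grip_width: 0.0871
grip_force: 1.7
```

Run:
```python
from m import *
look("cover_mid","7")
```

```text
20.3333 [ 0.5476 -0.0128  0.0527]
cover_mid [([0.512, 0.0141, 0.0808], 0.86)]
cover_mid [([0.5095, 0.0151, 0.0758], 0.57)]
```

servo_tool(rows=[-1, 0.004, 0, 0, 0, -1, 0.004, 0, 0, 0, -1, 0.004, 0, 0, 0, -1, 0.004, 0, 0, 0, -1, 0.004, 0, 0, 0])

```text
time: 20.95
position: [0.5307, -0.0017, 0.0525]
tool_rot: [0.29, 0.957, -0.0, -0.0]
ft_force: [1.0, -0.6, -1.1]
grip_width: 0.087
grip_force: 1.3
```

servo_tool(rows=[-1, 0.004, 0, 0, 0, -1, 0.004, 0, 0, 0, -1, 0.004, 0, 0, 0, -1, 0.004, 0, 0, 0, -1, 0.004, 0, 0, 0])

```text
time: 21.37
position: [0.515, 0.0091, 0.0529]
tool_rot: [0.29, 0.957, -0.0, 0.001]
ft_force: [2.8, -1.3, -2.2]
grip_width: 0.0871
grip_force: 1.6
```

servo_tool(rows=[-1, 0.003, 0, 0, 0, -1, 0.003, 0, 0, 0, -1, 0.002, 0, 0, 0, -1, 0.001, 0, 0, 0, -1, 0, 0, 0, 0])

```text
time: 21.78
position: [0.5072, 0.0143, 0.0528]
tool_rot: [0.29, 0.957, 0.0, -0.0]
ft_force: [2.1, -1.7, -1.0]
grip_width: 0.0871
grip_force: 1.4
```

Run:
```python
from m import *
look("cover_mid","8");look("cover_mid plate_top")
```

```text
21.7833 [0.5072 0.0143 0.0528]
cover_mid [([0.4727, 0.0367, 0.0777], 0.96)]
cover_mid [([0.4709, 0.0388, 0.0755], 0.55)]
21.9833 [0.5072 0.0142 0.0528]
cover_mid [([0.4703, 0.0397, 0.0742], 0.71)]
plate_top [([0.321, 0.1962, -0.003], 0.72), ([0.6218, -0.0382, 0.0658], 0.61)]
cover_mid [([0.4683, 0.0375, 0.0759], 0.52)]
plate_top [([0.6233, -0.0363, 0.0654], 0.55)]
```

servo_tool(rows=[-1, 0.0015, 0, 0, 0, -1, 0.0015, 0, 0, 0, -1, 0, 0, 0, 0, -1, 0, 0, 0, 0, -1, -0.003, 0, 0, 0])

```text
time: 22.7
position: [0.5058, 0.0147, 0.0526]
tool_rot: [0.29, 0.957, 0.0, -0.002]
ft_force: [-0.9, 0.8, 0.2]
grip_width: 0.0869
grip_force: 0.0
```

servo_tool(rows=[-1, -0.01, 0, 0, 0, -1, -0.015, 0, 0, 0, -1, -0.02, 0, 0, 0, -1, -0.02, 0, 0, 0, -1, -0.02, 0, -0.02, 0])

```text
time: 23.12
position: [0.5752, -0.0329, 0.0696]
tool_rot: [0.29, 0.957, -0.0, -0.005]
ft_force: [-0.5, 0.4, -1.3]
grip_width: 0.0867
grip_force: 0.0
```

servo_tool(rows=[-1, -0.03, 0, -0.03, 0, -1, -0.03, 0, -0.04, 0, -1, 0, -0.04, -0.02, 0, -1, 0, -0.04, -0.02, 0, -1, 0, -0.04, 0, 0])

```text
time: 23.53
position: [0.5617, -0.1602, 0.1764]
tool_rot: [0.289, 0.957, -0.0, 0.003]
ft_force: [0.2, -0.9, 0.5]
grip_width: 0.0868
grip_force: 0.0
```

servo_tool(rows=[-1, 0, -0.04, 0, 0, -1, 0, -0.02, 0, 0, -1, 0, 0, 0, 0, -1, 0, 0, 0, 0])

```text
time: 23.87
position: [0.5255, -0.2092, 0.1725]
tool_rot: [0.291, 0.957, 0.001, -0.001]
ft_force: [-0.1, 0.1, -0.1]
grip_width: 0.0866
grip_force: 0.0
```

Run:
```python
from m import *
look("cover_mid tin_mid plate_top","9")
p=robot.camera("top");print(disc(p,0,12,80,(225,200,305,275),.088))
a=cv2.resize(np.vstack([cv2.imread('pics/scene9.png')[140:300,160:440],cv2.imread('pics/top9.png')[100:280,100:380]]),None,fx=1.75,fy=1.75)
cv2.imwrite('pics/c9.png',a)
```

```text
23.8667 [ 0.5255 -0.2092  0.1725]
cover_mid [([0.4722, 0.0406, 0.0767], 0.86), ([0.3103, -0.1724, -0.0007], 0.67)]
tin_mid [([0.452, 0.3637, 0.0047], 0.6), ([0.5487, 0.344, 0.0453], 0.56)]
plate_top []
cover_mid [([0.4639, 0.0393, 0.0731], 0.78)]
tin_mid [([0.5455, 0.3459, 0.0447], 0.93)]
plate_top [([0.6266, -0.0364, 0.0634], 0.92)]
(array([0.4517, 0.067 ]), array([0.193 , 0.3114]))
```

View pics/c9.png

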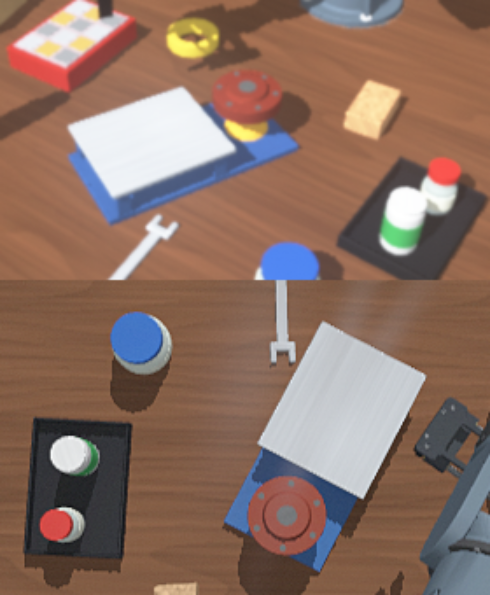

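The cover lies flat on the pedestal. Its centre in the top view is about (264,235), the same pixel the bare pedestal had, and there is a visible gap to the plate. The tin is upright in the tray.

```bash
python3 -c "
from rig import robot
print(robot.hand_in())"
```

```text
the job is handed in; nothing more can be done
None
```

The job is handed in, with no verdict returned: the tin stands upright in the free half of the tray, and the cover lies flat on the pedestal, clear of the plate and centred to within about 5 mm by the cameras.

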